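Fit the snap ring on the strap-creaser axle

ROBOT

A 6-joint arm with a two-finger parallel gripper is mounted at the origin on the work surface. World frame = base frame: x ahead of the robot, y to its left, z up, the work surface at z = 0. Lengths are in mm, angles in rad, forces in N, time in s.
With the tool pointing down it reaches from about 350 to 975 mm from the base axis. Payload 7.1 kg.
Tool frame: the origin (TCP) lies at the very end of the fingers, on their centre line; the grasp point (between the pads) lies 19 mm behind it; z points along the fingers, y is the line along which they close (so a half turn about z gives the same grasp; the last joint's range is limited). The gripper opens to 88 mm and grips with 3 to 60 N. Pads are 20 mm wide; open, the fingers measure 115 mm over their backs; the gripper's body (75 mm by 178 mm) begins 61 mm behind the grasp point.
Start: joints at [-1.242, 0.423, 1.63, -0, 1.089, -0.019], TCP at [213.036, -587.555, 222.675] pointing down, gripper open.
Joint ranges: [-3, 3], [-0.9, 2.11], [0.09, 2.58], [-1.31, 4.45], [0.11, 2.69], [-2.54, 2.54]. Speed limits (rad/s): [2.39, 2.39, 3.01, 3.14, 3.14, 3.14].

INTERFACE

Orientations are given as a rotation vector (axis times angle).
In Python, from workcell import * gives the robot as it stands.
- The arm moves only by the tool step_arm, never from a script. Its argument "deltas" is a list of rows, each a list of 3 entries, a list of its own where there are three numbers: the shift along the tool's x, y, z in units of 300 mm (1.0 is 300 mm), then the turn, a rotation vector about the tool's x, y, z in units of 1.5 rad (1.0 is 1.5 rad), then the gripper command: -1 is shut, 1 is fully open, values between are in proportion. In form: [[[dx, dy, dz], [rx, ry, rz], gripper], ...]. A call has 1 to 20 rows; each row is the pose to reach, as a shift and turn from the pose commanded when the call began, along the tool's axes at that moment; what a row does not reach only later rows make up. A row lasts 1/12 s, in which the tool goes at most 41.7 mm and 7.16 degrees, less where a joint would pass 70% of its speed; a pose out of reach is approached as far as the arm can. A call with a number of a shift or a turn outside -1 to 1 is refused whole. A call with a gripper value outside its range is refused whole. The fingers move at their own pace and stop on an object; the grip force is fixed at half the most. Time passes only in rows, so rows that repeat a pose let the fingers close. It gives the time, the measured TCP pose, the force, the opening and the grip force at its end, in the units of the state.
- get_obs(): the state, without advancing time (a new reading comes with each control period).
- get_image(name): name is "side" or "top"; returns a dict with "pixels" (384x512x3 uint8, red, green, blue), "fx", "fy", "cx", "cy" (pixels), "T" (4x4, takes a point from camera to world coordinates). Camera axes: x right, y down, z forward; pixel columns grow to the right and rows downward; lengths in mm; the calibration is good to about 2 mm. A picture is of the moment at which its call begins. There is no depth.
- close_job(): hands the job in; it is judged then, once.
The state is a dict: "t": time; "qpos": joint angles; "qvel": joint speeds; "joint_torque": joint torques, N m; "ee_pos": TCP position; "orientation": TCP orientation; "ft_force": force on the tool from outside, world axes, zero at the start; "moment": the same for the moment, N m; "width": finger opening in mm; "grasp_force": force on a finger pad.
Only numpy, scipy, OpenCV 4.12 (cv2) and the standard library are available. Lean on these libraries where they do the work, as an engineer would, in place of code of your own. Each camera call takes 0.05 s, during which the arm holds its last target. There are 200 camera calls.

TASK

At this leatherworker's stall, first clear the wooden offcut off the machine's wheel and let it go in the red scrap bin. Then take the red-handled spreading pliers from the wooden rack, put their tips between the lugs of the steel snap ring on its stand, squeeze the handles right up to spread the ring, lift it off, bring it level above the top of the upright axle stub and slide it straight down round the stub to the dark groove. Finish while still holding the pliers squeezed, with the ring spread wide open, level and centred round the groove and not pressing on the machine; leave the jar, the brush tin and the hammer alone.

Things in the scene. Friction and masses are not known exactly. Their poses are not given: they have to be found in the camera images.
- offcut: Loose pale wooden offcut, a block 24 (own x) x 30 (own y) x 30 (z) mm, 18 g, lying on top of the machine's wheel beside the axle stub. Origin: centre of its underside. Grip it across its 24 mm (own x) sides; the stub is beyond one of its 30 mm-apart (own y) sides.
- bin: Fixed red open scrap bin, 110 (own x) x 130 (own y) x 60 mm high, walls and floor 4 mm. Origin: centre of its underside.
- machine: Fixed base of a strap-creasing machine: green plate 110 x 110 x 18 mm, on it a dark steel wheel of 100 mm diameter lying flat (top at 40 mm), and from the wheel's middle an upright bright axle stub of 30 mm diameter up to 78 mm height. Origin: centre of its underside, on the stub's axis.
- groove (a point): Middle of the groove in the axle stub, on the stub's axis, 62 mm above the table: a dark band 9 mm high, 26 mm diameter.
- stub_top (a point): Centre of the stub's top end, 78 mm above the table.
- rack: Fixed wooden block 70 (own x) x 74 (own y) x 80 mm high with a slot 14 (x) x 34 (y) mm from top to bottom, in which the pliers stand. Origin: centre of its underside.
- pliers: Loose snap-ring spreading pliers, 0.18 kg, upright in the rack, jaws down, red handles up; a half turn about z looks the same. Origin: the pivot, mid of a boss 24 (x) x 22 (y) x 20 (z) mm resting on the rack, 90 mm above the table. Own z up; own y: handles squeeze and jaws spread along it. Reaches 83 mm below the origin (lift over 75 mm to clear the rack) and 79 mm above.
- pliers_grip (a point): Where to grip: middle line, 72 mm above the pivot, between the round swellings (13 mm diameter, axis along own x, 18 mm long) of the handles. Close along own y. Width there 66 mm at rest, about 25 mm squeezed to the stop. Squeezed to 62 mm the pliers can be carried, jaws nearly closed. About 5 N starts to move the spring-loaded handles, about 17 N reaches the stop with the ring on.
- pliers_tips (a point): Middle between the two downward pins at the ends of the jaws, 72 mm below the pivot (144 mm below the grip). Each pin is 5 x 6 mm thick and free from 63 to 79 mm below the pivot, with a small foot at its end (to 82 mm). Jaws at rest: the pins together are 15 to 18 mm wide over their outsides (own y) and the jaws 8 mm thick (own x).
- pliers_a (a joint): Angle of one half of the pliers (rad; the other moves alike): 0 at rest, jaws together; about 0.27 at the stop, handles fully squeezed, jaws fully spread. Squeezing SPREADS the jaws (levers do not cross).
- ring: Loose C-shaped steel snap ring, 24 g, 5 mm thick, flat on its stand, mid-plane 28.5 mm above the table. Origin: ring's centre at mid-thickness; own +x points to the opening between its two lugs, z up. Closed: 29 mm inside, 39 mm outside diameter; straight lugs run on to 35 mm from the centre, 20 mm clear between. Once spread it stays on the pliers' pins by its own spring.
- ring_lugs (a point): Middle between two facing pockets in the lugs that take the pliers' pins, 27 mm from the ring's centre along own +x, mid-thickness: the pliers' tips go down here, the pliers' own y along the ring's own y. The stand leaves 22 mm free below.
- ring_eye (a point): Middle of the spread ring's opening at mid-thickness (4 mm from the ring's centre towards the lugs; about 17 mm from the middle between the pins once spread, since the ring draws some 6 mm nearer to the pins as it opens): this is what must be on the stub's axis; spread fully it leaves about 2.5 mm all round the stub.
- ring_a (a joint): Opening angle of one half of the snap ring (rad; the other half moves alike): 0 closed, about 0.29 when the pliers are squeezed to their stop. The pins begin to spread it when the pliers' joint is about 0.09.
- stand: Fixed little wooden stand: base 70 x 70 x 6 mm, on it a pedestal 32 (own x) x 48 (own y) mm up to 26 mm height under the ring's back part, with a locating peg of 12 mm diameter up to 36 mm inside the ring. Origin: centre of its underside, under the ring's centre.
- jar: Bystander: amber jar with black cap, 52 mm diameter, 65 mm high. Origin: centre of its underside. Leave it alone.
- tin: Bystander: yellow tin with brushes, 68 mm diameter, 65 mm high, brushes to 140 mm. Origin: centre of its underside. Leave it alone.
- mallet: Bystander: hammer 200 mm long lying on the table near the robot. Leave it alone.

How it is judged (in metres and radians):
On the way, in this order (a step that is already met when the one before it is completed fails the run):
1. the offcut lies let go in the scrap bin (x of offcut in the frame of bin between -0.055 and 0.055 m and y of offcut in the frame of bin between -0.065 and 0.065 m and height (world z) of offcut below 0.05 m and contact force between the fingers and offcut below 0.1 N), for 0.2 s.
2. the ring, spread on the pliers, is off its stand (value of joint ring_a above 0.2 rad and z of ring in the frame of stand above 0.045 m and contact force between ring and pliers above 0.5 N), for 0.1 s.
3. the spread ring is above the stub's top end, round its axis (value of joint ring_a above 0.2 rad and horizontal distance between ring_eye and stub_top below 0.006 m and z of ring_eye in the frame of stub_top above 0.001 m), for 0.05 s.
At the end, for the whole second after the job is handed in: Pliers still held squeezed (over 3 N, joint over 0.18 rad); ring on their pins, spread over 0.22 rad, its eye within 4 mm of the stub axis and 3.5 mm of the groove height, tilt under 0.2 rad, ring and pliers each pressing the machine under 1 N; offcut in the bin (z of ring_eye in the frame of groove between -0.0035 and 0.0035 m and horizontal distance between ring_eye and groove below 0.004 m and angle between ring's own z axis and vertical below 0.2 rad and value of joint ring_a above 0.22 rad and value of joint pliers_a above 0.18 rad and contact force between the fingers and pliers above 3 N and contact force between ring and pliers above 0.5 N and contact force between each of ring, pliers and machine below 1 N and x of offcut in the frame of bin between -0.055 and 0.055 m and y of offcut in the frame of bin between -0.065 and 0.065 m and height (world z) of offcut below 0.05 m); the arm keeps its last pose, push and grip.
It fails at once if the jar is shifted by more than 30 mm (distance of jar from where it was at the start of the episode above 0.03 m).
It fails at once if the brush tin is shifted by more than 30 mm (distance of tin from where it was at the start of the episode above 0.03 m).
It fails at once if the hammer is shifted by more than 30 mm (distance of mallet from where it was at the start of the episode above 0.03 m).
It also fails if it takes over 67 s, if anything falls off the work surface, if the arm or the gripper's body presses on something with over 40 N, if the wrist force passes 120 N, or if a joint passes its speed limit or range.

## Working session

There is one attempt and no reset: what is moved stays moved. The work goes in short steps, Python scripts to look and compute and a tool call to move; the robot and the scene stay as the last step left them, time stands still between calls to the robot, and variables do not carry over. Pictures are saved under pics/ and viewed, at most 10 in all, crops included, and the job is handed in when it is done.

Besides the shell and the picture viewer there is one more tool, called by a JSON object that holds its "op" and its "data". step_arm: Moves the arm, as the interface text tells. Its arguments: {"type":"object","properties":{"deltas":{"type":"array","items":{"type":"array"}}},"required":["deltas"]}

```bash
mkdir -p pics; ls; python3 - <<'E'
from workcell import *
import cv2,numpy as np
o=get_obs();print(o)
for n in("top","side"):
    im=get_image(n);cv2.imwrite(f"pics/{n}0.png",im["pixels"][:,:,::-1]);print(n,im["fx"],im["fy"],im["cx"],im["cy"],np.round(im["T"],4).tolist())
E
```

```text
pics
{'t': 0.0, 'qpos': array([-1.24196865e+00,  4.23804285e-01,  1.63069629e+00, -5.94610812e-06,
        1.08860996e+00, -1.90162427e-02]), 'qvel': array([-0.00098906,  0.00013843,  0.00030942,  0.00046524,  0.00182008,
        0.00093678]), 'joint_torque': array([-9.37896657e-04, -5.44616389e+01, -2.73669112e+01,  6.44135498e-02,
        2.26947851e-02, -1.19013039e-04]), 'ee_pos': array([ 212.87597127, -587.03077205,  221.92205646]), 'orientation': array([-3.09272047e+00, -5.43386385e-01,  3.75857717e-04]), 'ft_force': array([-0.38576332, -0.02258694, -0.18701891]), 'moment': array([-0.0185891 , -0.01469357,  0.07951376]), 'grasp_force': 0.0, 'width': 88.01791224484751}
top 491.30164799764674 491.30164799764674 255.98986717702482 189.47868169537242 [[-0.0201, -0.9982, 0.0563, 493.5584], [-0.9997, 0.0208, 0.012, 3.3271], [-0.0131, -0.0561, -0.9983, 1122.2562], [0.0, 0.0, 0.0, 1.0]]
side 422.8892471793337 422.8892471793337 254.09768106970296 191.54783556109754 [[-0.7083, -0.369, 0.6018, -86.2426], [-0.7057, 0.3504, -0.6158, 699.7071], [0.0163, -0.8609, -0.5086, 677.2473], [0.0, 0.0, 0.0, 1.0]]
```

View pics/top0.png

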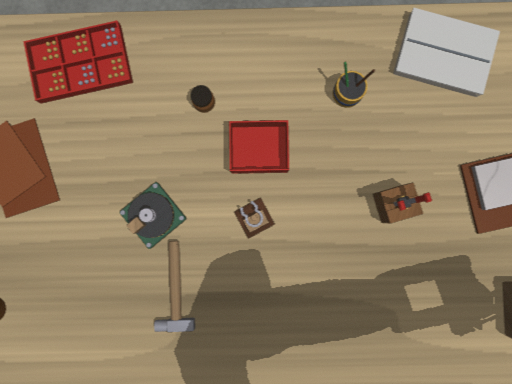

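View pics/side0.png

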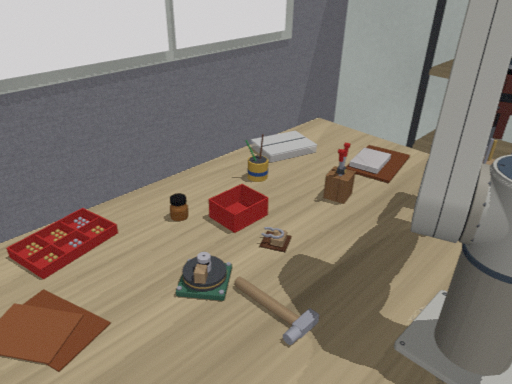

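The top view shows the bin at (259,147), machine at (150,215), offcut at (136,225), ring stand at (254,217), rack at (400,203), with handles at (403,204) and (428,197). The side view shows the same things: machine (205,275), stand (275,240), rack (340,185). Next I'll enlarge them.

```bash
cat > h.py <<'E'
import cv2,numpy as np
from workcell import *
def ray(im,u,v):
    T=im["T"];d=T[:3,:3]@np.array([(u-im["cx"])/im["fx"],(v-im["cy"])/im["fy"],1]);return T[:3,3],d/np.linalg.norm(d)
def plane(im,u,v,z):
    o,d=ray(im,u,v);return o+d*(z-o[2])/d[2]
def proj(im,p):
    T=im["T"];c=T[:3,:3].T@(np.array(p)-T[:3,3]);return im["fx"]*c[0]/c[2]+im["cx"],im["fy"]*c[1]/c[2]+im["cy"]
def tri(a,pa,b,pb):
    o1,d1=ray(a,*pa);o2,d2=ray(b,*pb)
    s=np.linalg.lstsq(np.c_[d1,-d2],o2-o1,rcond=None)[0];p,q=o1+s[0]*d1,o2+s[1]*d2
    return (p+q)/2,np.linalg.norm(p-q)
def crops(im,cs,r,k):
    return np.hstack([cv2.resize(im["pixels"][v-r:v+r,u-r:u+r,::-1],None,fx=k,fy=k,interpolation=cv2.INTER_CUBIC) for u,v in cs])
E
python3 - <<'E'
from h import *
t=get_image("top");s=get_image("side")
a=crops(t,[(152,215),(254,215),(408,200)],37,3.5);b=crops(s,[(205,275),(275,238),(342,175)],37,3.5)
cv2.imwrite("pics/c1.png",np.vstack([a,b]));print(a.shape)
E
```

```text
(259, 777, 3)
```

View pics/c1.png

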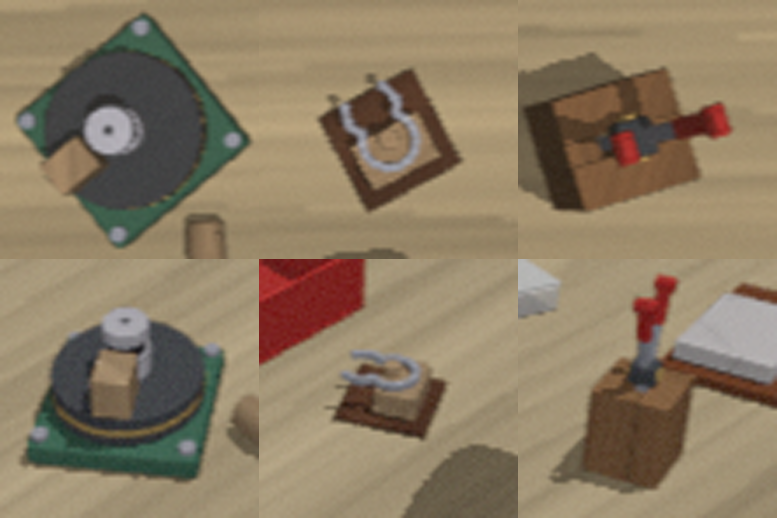

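The crop shows the stub top at about top pixel (145.6,215), the offcut at lower left of the stub, the ring with lugs up-left at (353,105)/(383,85) in the crop, and two red swellings. Now I'll measure with masks.

```bash
cat > m.py <<'E'
from h import *
t=get_image("top");s=get_image("side")
def hsv(im): return cv2.cvtColor(im["pixels"],cv2.COLOR_RGB2HSV).astype(int)
def win(m,c,r):
    w=np.zeros(m.shape,bool);w[c[1]-r:c[1]+r,c[0]-r:c[0]+r]=1;return m&w
def comps(m,mn=4):
    n,l,st,ce=cv2.connectedComponentsWithStats(m.astype(np.uint8),connectivity=8)
    return [(st[i,4],ce[i],np.argwhere(l==i)[:,::-1]) for i in range(1,n) if st[i,4]>=mn]
H=hsv(t);h,S,V=H[...,0],H[...,1],H[...,2]
f=lambda p:np.round(p,1).tolist()
def rect(im,pts,z):
    P=np.array([plane(im,*p,z)[:2] for p in pts],np.float32);return cv2.minAreaRect(P)
E
python3 - <<'E'
from m import *
green=win((h>55)&(h<90)&(S>90),(152,215),40)
pts=np.argwhere(green)[:,::-1];print("plate",rect(t,pts,18))
for n,im,c in(("top",t,(146,215)),("side",s,(204,262))):
    hh=hsv(im)
    for thr in(140,165,185): print(n,thr,[(a,f(ce),p.min(0).tolist(),p.max(0).tolist()) for a,ce,p in comps(win((hh[...,1]<50)&(hh[...,2]>thr),c,16),8)])
brown=win((h>8)&(h<22)&(S>60)&(V>100),(134,225),14)
for a,ce,p in comps(brown,20): print("offcut",a,f(ce),rect(t,p,55),f(plane(t,*ce,60)))
red=((h<6)|(h>174))&(S>150)&(V>60)
print("bin",rect(t,np.argwhere(win(red,(259,147),40))[:,::-1],60))
rh=hsv(s);reds=((rh[...,0]<6)|(rh[...,0]>174))&(rh[...,1]>150)&(rh[...,2]>60)
for n,im,m,c in(("top",t,red,(414,200)),("side",s,reds,(344,155))):
    for a,ce,p in comps(win(m,c,24)): print("red",n,a,f(ce),p.min(0),p.max(0))
gray=win((S<60)&(V>110),(254,213),24)
for a,ce,p in comps(gray): print("ring",a,f(ce),rect(t,p,31), f(plane(t,*ce,28.5)))
dark=win((h<20)&(V<95)&(S>70),(254,217),24)
for a,ce,p in comps(dark,20): print("stand",a,f(ce),rect(t,p,6))
rk=win((h<16)&(S>110)&(V>90)&~red,(402,203),32)
for a,ce,p in comps(rk,100): print("rack",a,f(ce),rect(t,p,80))
E
```

```text
plate ((482.80157470703125, 219.3814239501953), (43.99592208862305, 103.02188110351562), 60.42527770996094)
top 140 [(np.int32(136), [145.8, 214.9], [139, 209], [153, 221])]
top 165 [(np.int32(108), [145.8, 214.8], [140, 209], [151, 221])]
top 185 []
side 140 [(np.int32(91), [203.3, 255.5], [197, 251], [210, 260])]
side 165 [(np.int32(61), [203.1, 255.8], [198, 252], [209, 259])]
side 185 []
offcut 372 [129.2, 228.2] ((478.8865966796875, 289.6751708984375), (48.32670211791992, 49.884674072265625), 88.8817138671875) [475.3, 292.0, 60.0]
bin ((647.85986328125, 8.661544799804688), (128.75433349609375, 113.12479400634766), 89.95762634277344)
red top 97 [423.9, 197.7] [416 193] [431 201]
red top 54 [401.3, 204.9] [398 201] [405 209]
red side 106 [343.3, 151.4] [338 143] [349 161]
ring 164 [252.6, 215.4] ((499.7574157714844, 26.432809829711914), (55.89943313598633, 40.72488021850586), 29.806102752685547) [497.6, 25.1, 28.5]
stand 365 [255.0, 219.2] ((493.0702209472656, 23.401411056518555), (68.67792510986328, 67.6677017211914), 26.857999801635742)
stand 110 [248.9, 209.4] ((511.3499450683594, 33.53460693359375), (26.404821395874023, 23.363142013549805), 25.40131187438965)
rack 139 [410.0, 190.2] ((543.5095825195312, -309.9302978515625), (30.692312240600586, 21.051843643188477), 11.894822120666504)
rack 141 [391.3, 192.4] ((538.5848388671875, -269.0888671875), (18.18466567993164, 40.29945755004883), 15.518135070800781)
rack 453 [402.0, 211.7] ((505.96942138671875, -293.40521240234375), (44.3968620300293, 73.08526611328125), 13.046167373657227)
```

```bash
python3 - <<'E'
from m import *
for p,q in(((145.8,214.9),(203.2,255.6)),):
    print("stub tri",tri(t,p,s,q),plane(t,*p,78),plane(s,*q,78))
# green plate: all green incl. corners bolts; hull in world
green=win((h>50)&(h<95)&(S>60),(152,215),42)
c=[x for x in comps(green,3)];print([(a,f(ce)) for a,ce,_ in c]); P=np.vstack([x[2] for x in c]);print("plate",rect(t,P,18))
wheel=win((S<70)&(V<90),(152,215),40)
a,ce,p=max(comps(wheel,50),key=lambda x:x[0]);P=np.array([plane(t,*q,40)[:2] for q in p],np.float32);print("wheel",cv2.minEnclosingCircle(P))
print("offcut colours"); 
for u,v in((133,222),(135,228),(128,232),(140,218)): print(u,v,H[v,u])
rk=win((h<16)&(S>100)&(V>78),(398,203),28)
a,ce,p=max(comps(rk,100),key=lambda x:x[0]);print("rack",a,rect(t,p,80))
for n,im,m in(("top",t,((h<6)|(h>174))&(S>120)),):
    pass
for px in((427.3,196.7),(401.9,205.3)): print("swell",plane(t,*px,162))
gray=win((S<60)&(V>110),(254,213),24)
P=np.array([plane(t,*p,28.5)[:2] for p in comps(gray)[0][2]]);w,E=np.linalg.eigh(np.cov(P.T));print("ring pca",np.degrees(np.arctan2(E[1,1],E[0,1])),w,P.mean(0))
cs=[(414,200)];r=22
im=np.hstack([crops(t,[(414,200)],22,13),])
i2=crops(t,[(140,220)],16,17.875)[:572,:]
cv2.imwrite("pics/c2.png",cv2.resize(np.hstack([cv2.resize(crops(t,[(414,200)],20,1),(390,390),interpolation=cv2.INTER_NEAREST),cv2.resize(crops(t,[(140,220)],20,1),(390,390),interpolation=cv2.INTER_NEAREST)]),None,fx=1,fy=1))
E
```

```text
stub tri (array([503.70914224, 252.22117277,  77.50325584]), np.float64(1.5334640601041498)) [503.1671768  251.53977963  78.        ] [503.8855501  253.02558251  78.        ]
[(np.int32(431), [163.1, 216.1]), (np.int32(53), [126.1, 212.2])]
plate ((503.54302978515625, 250.57171630859375), (106.96216583251953, 106.87259674072266), 38.50544738769531)
wheel ((510.2812194824219, 254.2716522216797), 59.391231536865234)
offcut colours
133 222 [ 16  98 158]
135 228 [ 16  93 145]
128 232 [ 18  83 173]
140 218 [145  10 149]
rack 974 ((520.7356567382812, -298.9432678222656), (69.09742736816406, 90.58464050292969), 15.209535598754883)
swell [ 526.7197023  -318.38695392  162.        ]
swell [ 510.99112256 -268.51210185  162.        ]
ring pca -148.215140967056 [203.10857419 273.68600365] [497.48085662  25.14131566]
```

View pics/c2.png

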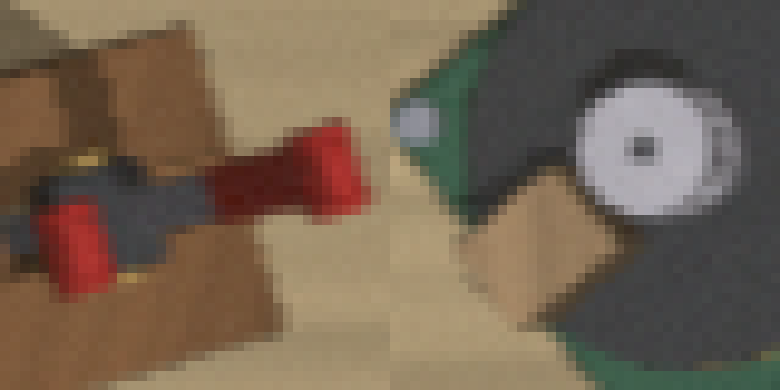

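The left crop shows the two swellings at about top pixels (401.5,205.1) and (428.1,196.7). The right crop shows the offcut's top face centred near (135.4,224.4), with its long sides pointing at the stub (about 42° in the image).

```bash
cat > plan.py <<'E'
# prints rows (tool units) from the present pose to world targets (x,y,z,phi_deg of tool y)
from h import *
from scipy.spatial.transform import Rotation as Ro
def plan(*tg):
    o=get_obs();R=Ro.from_rotvec(o["orientation"]);ph=np.degrees(np.arctan2(*R.as_matrix()[1::-1,1]))
    print("now",np.round(o["ee_pos"],1),round(ph,1),"w",round(o["width"],1),"t",round(o["t"],2),"f",np.round(o["ft_force"],1))
    for x,y,z,p in tg:
        d=np.subtract((x,y,z),o["ee_pos"]);D=Ro.from_euler("z",p,degrees=True).as_matrix()
        c,s=np.cos(np.radians(p)),np.sin(np.radians(p));W=np.array([[-s,c,0],[c,s,0],[0,0,-1]]).T
        # W: tool axes for the target (x=y cross z, y=closing, z down)
        if np.linalg.det(W)<0: W[:,0]*=-1
        rv=(R.inv()*Ro.from_matrix(W)).as_rotvec()
        print(np.round(R.inv().apply(d)/300,3).tolist(),np.round(rv/1.5,3).tolist(),"rows>=",int(max(np.linalg.norm(d)/41.7,np.degrees(np.linalg.norm(rv))/7.16))+1)
E
python3 - <<'E'
from plan import *
t=get_image("top")
o=plane(t,135.4,224.4,70);st=plane(t,145.8,214.9,78);print("offcut",o,"stub",st,np.hypot(*(o-st)[:2]),np.degrees(np.arctan2(*(st-o)[1::-1])))
for z in(162,165,168):print("grip",plane(t,414.8,200.9,z))
for n,u,v in(("jar",203,98),("tin",350,88)):print(n,plane(t,u,v,65))
plan((450,-350,240,-70),(450,-100,240,-20),(484,150,240,41))
E
```

```text
offcut [483.35175466 275.95079768  70.        ] stub [503.1671768  251.53977963  78.        ] 31.441195214290072 -50.93234857483436
grip [ 519.04091143 -293.84088966  162.        ]
grip [ 518.96129988 -292.9124874   165.        ]
grip [ 518.88168833 -291.98408515  168.        ]
jar [755.45267173 127.59755872  65.        ]
tin [ 770.00911622 -192.87994285   65.        ]
now [ 213.  -587.5  222.6] -70.1 w 87.4 t 0.45 f [ 0.4 -0.8 -1.4]
[1.012, -0.475, -0.058] [-0.0, -0.0, -0.001] rows>= 9
[1.296, -1.259, -0.058] [-0.0, -0.0, -0.583] rows>= 14
[1.687, -2.003, -0.058] [-0.0, -0.0, -1.292] rows>= 19
```

{"op": "step_arm", "data": {"deltas": [[[1.0,-0.47,-0.06],[0,0,0],1],[[1.0,-0.47,-0.06],[0,0,0],1],[[1.0,-0.47,-0.06],[0,0,0],1],[[1.0,-0.47,-0.06],[0,0,0],1],[[1.0,-0.47,-0.06],[0,0,0],1],[[1.0,-0.47,-0.06],[0,0,0],1],[[1.0,-0.47,-0.06],[0,0,0],1],[[1.0,-0.47,-0.06],[0,0,0],1],[[1.0,-0.47,-0.06],[0,0,0],1],[[1.0,-0.47,-0.06],[0,0,0],1]]}}

```text
t: 1.28
ee_pos: [448.4, -351.3, 240.9]
orientation: [3.093, 0.55, 0.0]
ft_force: [-0.3, -0.5, 0.1]
width: 87.9
grasp_force: 0.0
```

```bash
python3 -c "
from plan import *
plan((450,-100,240,-20),(484,-120,240,40))"
```

```text
now [ 448.4 -351.3  240.9] -69.8 w 87.9 t 1.28 f [-0.3 -0.5  0.1]
[0.294, -0.784, 0.003] [0.0, 0.0, -0.58] rows>= 7
[0.377, -0.683, 0.003] [0.0, 0.0, -1.278] rows>= 16
```

{"op": "step_arm", "data": {"deltas": [[[0.3,-0.9,0],[0,0,-0.64],1],[[0.3,-0.9,0],[0,0,-0.64],1],[[0.3,-0.9,0],[0,0,-0.64],1],[[0.3,-0.9,0],[0,0,-0.64],1],[[0.3,-0.9,0],[0,0,-0.64],1],[[0.3,-0.9,0],[0,0,-0.64],1],[[0.3,-0.9,0],[0,0,-0.64],1],[[0.3,-0.9,0],[0,0,-0.64],1],[[0.3,-0.9,0],[0,0,-0.64],1]]}}

```text
t: 2.03
ee_pos: [439.2, -67.8, 240.8]
orientation: [2.488, 1.917, -0.0]
ft_force: [0.8, 0.2, 0.1]
width: 88.0
grasp_force: 0.0
```

```bash
python3 -c "
from plan import *
plan((483,230,180,40),(483,276,120,40))"
```

```text
now [439.2 -67.8 240.8] -14.8 w 88.0 t 2.03 f [0.8 0.2 0.1]
[0.997, -0.112, 0.202] [-0.0, 0.0, -0.637] rows>= 8
[1.145, -0.151, 0.402] [-0.0, 0.0, -0.637] rows>= 9
```

{"op": "step_arm", "data": {"deltas": [[[0.997,-0.112,0.2],[0,0,-0.637],1],[[0.997,-0.112,0.2],[0,0,-0.637],1],[[0.997,-0.112,0.2],[0,0,-0.637],1],[[0.997,-0.112,0.2],[0,0,-0.637],1],[[0.997,-0.112,0.2],[0,0,-0.637],1],[[0.997,-0.112,0.2],[0,0,-0.637],1],[[0.997,-0.112,0.2],[0,0,-0.637],1],[[0.997,-0.112,0.2],[0,0,-0.637],1],[[0.997,-0.112,0.2],[0,0,-0.637],1],[[0.997,-0.112,0.2],[0,0,-0.637],1],[[0.997,-0.112,0.2],[0,0,-0.637],1]]}}

```text
t: 2.95
ee_pos: [485.2, 227.4, 180.6]
orientation: [-1.343, -2.84, 0.001]
ft_force: [0.3, 0.7, 0.6]
width: 88.0
grasp_force: 0.0
```

```bash
python3 -c "
from plan import *
plan((483,276,100,40),(483,276,45,40))"
```

```text
now [485.2 227.4 180.6] 39.4 w 88.0 t 2.95 f [0.3 0.7 0.6]
[0.13, 0.097, 0.268] [-0.001, 0.0, -0.007] rows>= 3
[0.13, 0.098, 0.452] [-0.001, 0.0, -0.007] rows>= 4
```

{"op": "step_arm", "data": {"deltas": [[[0.13,0.097,0.2],[0,0,0],1],[[0.13,0.097,0.2],[0,0,0],1],[[0.13,0.097,0.2],[0,0,0],1],[[0.13,0.097,0.3],[0,0,0],1],[[0.13,0.097,0.4],[0,0,0],1],[[0.13,0.097,0.45],[0,0,0],1],[[0.13,0.097,0.45],[0,0,0],1],[[0.13,0.097,0.45],[0,0,0],-0.4],[[0.13,0.097,0.45],[0,0,0],-0.4],[[0.13,0.097,0.45],[0,0,0],-0.7],[[0.13,0.097,0.45],[0,0,0],-0.7],[[0.13,0.097,0.45],[0,0,0],-0.7],[[0.13,0.097,0.45],[0,0,0],-0.7],[[0.13,0.097,0.45],[0,0,0],-0.7],[[0.13,0.097,0.45],[0,0,0],-0.7],[[0.13,0.097,0.45],[0,0,0],-0.7],[[0.13,0.097,0.45],[0,0,0],-0.7],[[0.13,0.097,0.45],[0,0,0],-0.7]]}}

```text
t: 4.45
ee_pos: [482.4, 278.0, 45.6]
orientation: [-1.336, -2.843, 0.0]
ft_force: [-0.3, 0.5, -0.0]
width: 23.7
grasp_force: 30.0
```

{"op": "step_arm", "data": {"deltas": [[[0,0,-0.15],[0,0,0],-0.7],[[0,0,-0.3],[0,0,0],-0.7],[[0,0,-0.3],[0,0,0],-0.7],[[0,0,-0.3],[0,0,0],-0.7],[[0,0,-0.3],[0,0,0],-0.7]]}}

```text
t: 4.87
ee_pos: [482.4, 277.9, 135.7]
orientation: [1.335, 2.843, 0.001]
ft_force: [-1.1, -0.5, -0.4]
width: 23.6
grasp_force: 30.0
```

```bash
python3 -c "
from plan import *
plan((630,35,135,40),(648,9,135,40),(648,9,55,40))"
```

```text
now [482.4 277.9 135.7] 39.7 w 23.6 t 4.87 f [-1.1 -0.5 -0.4]
[-0.937, -0.138, 0.002] [0.0, 0.0, -0.004] rows>= 7
[-1.042, -0.147, 0.002] [0.0, 0.0, -0.004] rows>= 8
[-1.042, -0.148, 0.269] [0.0, 0.0, -0.004] rows>= 8
```

{"op": "step_arm", "data": {"deltas": [[[-1.0,-0.145,0],[0,0,0],-0.7],[[-1.0,-0.145,0],[0,0,0],-0.7],[[-1.0,-0.145,0],[0,0,0],-0.7],[[-1.0,-0.145,0],[0,0,0],-0.7],[[-1.0,-0.145,0],[0,0,0],-0.7],[[-1.0,-0.145,0],[0,0,0],-0.7],[[-1.0,-0.145,0],[0,0,0],-0.7],[[-1.0,-0.145,0],[0,0,0],-0.7],[[-1.0,-0.145,0],[0,0,0],-0.7],[[-1.0,-0.145,0.15],[0,0,0],-0.7],[[-1.0,-0.145,0.3],[0,0,0],-0.7],[[-1.0,-0.145,0.3],[0,0,0],-0.7],[[-1.0,-0.145,0.3],[0,0,0],0],[[-1.0,-0.145,0.3],[0,0,0],0],[[-1.0,-0.145,0.3],[0,0,0],0],[[-1.0,-0.145,0.3],[0,0,0],0],[[-1.0,-0.145,0.15],[0,0,0],0],[[-1.0,-0.145,-0.1],[0,0,0],0.3],[[-1.0,-0.145,-0.35],[0,0,0],1],[[-1.0,-0.145,-0.35],[0,0,0],1]]}}

```text
t: 6.53
ee_pos: [640.6, 19.4, 216.2]
orientation: [1.335, 2.842, 0.002]
ft_force: [0.4, 0.8, -1.1]
width: 60.6
grasp_force: 0.0
```

```bash
python3 - <<'E'
from plan import *
t=get_image("top");u,v=259,147
print("offcut px in bin?")
H=cv2.cvtColor(t["pixels"][120:175,230:290],cv2.COLOR_RGB2HSV);m=(H[...,0]>9)&(H[...,0]<24)&(H[...,1]<150)&(H[...,2]>90)
print(m.sum(),np.argwhere(m).mean(0)[::-1]+[230,120])
print(plane(t,*(np.argwhere(m).mean(0)[::-1]+[230,120]),34))
cv2.imwrite("pics/bin.png",crops(t,[(259,147)],50,6))
plan((590,-200,260,-30),(519,-293,260,-73.5))
E
```

```text
offcut px in bin?
250 [257.468 142.656]
[659.48315535  11.00646691  34.        ]
now [645.3  19.5 225.7] 39.7 w 64.3 t 6.58 f [ 2.4 -0.7  6.3]
[-0.446, -0.608, -0.118] [0.011, 0.001, 0.811] rows>= 10
[-0.534, -0.988, -0.121] [0.012, -0.004, 1.317] rows>= 16
```

View pics/bin.png

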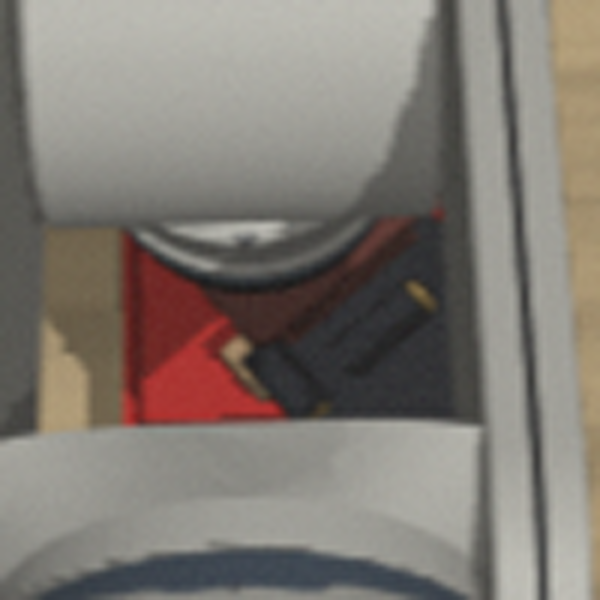

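The arm covers most of the bin, but pale wood shows inside it at crop (240,365), beside the finger. I'll move on and check it once the arm is clear.

{"op": "step_arm", "data": {"deltas": [[[-0.5,-0.85,-0.11],[0,0,0.95],1],[[-0.5,-0.85,-0.11],[0,0,0.95],1],[[-0.5,-0.85,-0.11],[0,0,0.95],1],[[-0.5,-0.85,-0.11],[0,0,0.95],1],[[-0.5,-0.85,-0.11],[0,0,0.95],1],[[-0.5,-0.85,-0.11],[0,0,0.95],1],[[-0.5,-0.85,-0.11],[0,0,0.95],1],[[-0.5,-0.85,-0.11],[0,0,0.95],1],[[-0.5,-0.85,-0.11],[0,0,0.95],1],[[-0.5,-0.85,-0.11],[0,0,0.95],1],[[-0.5,-0.85,-0.11],[0,0,0.95],1],[[-0.5,-0.85,-0.11],[0,0,0.95],1],[[-0.5,-0.85,-0.11],[0,0,0.95],1],[[-0.5,-0.85,-0.11],[0,0,0.95],1]]}}

```text
t: 7.75
ee_pos: [540.3, -259.1, 246.7]
orientation: [2.867, 1.281, 0.002]
ft_force: [0.2, 0.1, 0.4]
width: 87.8
grasp_force: 0.0
```

```bash
python3 - <<'E'
from plan import *
t=get_image("top")
H=cv2.cvtColor(t["pixels"][125:170,234:285],cv2.COLOR_RGB2HSV);m=(H[...,0]>9)&(H[...,0]<24)&(H[...,1]<150)&(H[...,2]>90)
p=np.argwhere(m).mean(0)[::-1]+[234,125];print(m.sum(),p,plane(t,*p,34))
plan((519,-293,220,-73.5),(519,-293,143,-73.5))
E
```

```text
150 [253.6  154.92] [632.1684898   20.17831887  34.        ]
now [ 540.2 -259.1  246.4] -41.8 w 87.6 t 7.8 f [ 0.2 -1.2 -0.2]
[-0.132, 0.023, 0.088] [0.001, -0.001, 0.368] rows>= 5
[-0.132, 0.022, 0.345] [0.001, -0.001, 0.368] rows>= 5
```

The offcut is in the bin at (632,20). Now I'll go down onto the pliers.

{"op": "step_arm", "data": {"deltas": [[[-0.132,0.023,0.09],[0,0,0.368],1],[[-0.132,0.023,0.09],[0,0,0.368],1],[[-0.132,0.023,0.09],[0,0,0.368],1],[[-0.132,0.023,0.09],[0,0,0.368],1],[[-0.132,0.023,0.09],[0,0,0.368],1],[[-0.132,0.023,0.09],[0,0,0.368],1],[[-0.132,0.023,0.09],[0,0,0.368],1],[[-0.132,0.023,0.17],[0,0,0.368],1],[[-0.132,0.023,0.25],[0,0,0.368],1],[[-0.132,0.023,0.345],[0,0,0.368],1],[[-0.132,0.023,0.345],[0,0,0.368],1],[[-0.132,0.023,0.345],[0,0,0.368],1]]}}

```text
t: 8.8
ee_pos: [517.9, -292.5, 141.0]
orientation: [-3.107, -0.451, 0.004]
ft_force: [-0.3, -0.7, 0.9]
width: 87.8
grasp_force: 0.0
```

```bash
python3 - <<'E'
from plan import *
plan((519,-293,143,-73.5))
s=get_image("side");t=get_image("top")
cv2.imwrite("pics/g.png",np.hstack([crops(s,[(342,165)],40,4.8),crops(t,[(410,200)],40,4.8)]))
E
```

```text
now [ 517.9 -292.5  141. ] -73.5 w 87.8 t 8.8 f [-0.3 -0.7  0.9]
[0.003, 0.003, -0.007] [-0.001, 0.001, 0.0] rows>= 1
```

View pics/g.png

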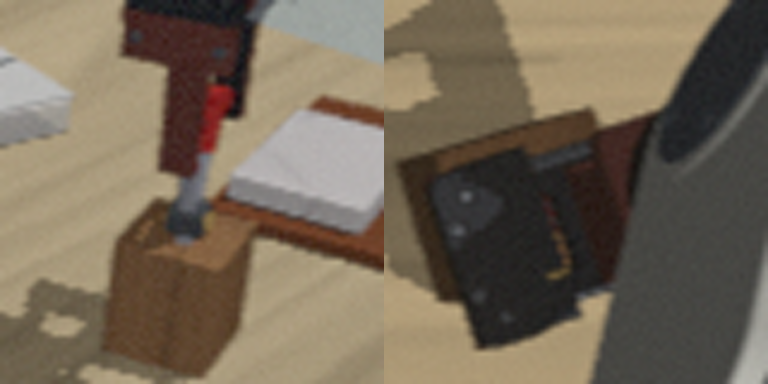

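The fingers straddle the handles, and the pliers are still standing in the rack. I'll squeeze to 62 mm.

{"op": "step_arm", "data": {"deltas": [[[0.002,0,-0.006],[0,0,0],0.8],[[0.002,0,-0.006],[0,0,0],0.6],[[0.002,0,-0.006],[0,0,0],0.5],[[0.002,0,-0.006],[0,0,0],0.41],[[0.002,0,-0.006],[0,0,0],0.41],[[0.002,0,-0.006],[0,0,0],0.41],[[0.002,0,-0.006],[0,0,0],0.41],[[0.002,0,-0.006],[0,0,0],0.41]]}}

```text
t: 9.57
ee_pos: [520.0, -293.2, 145.2]
orientation: [3.108, 0.448, 0.003]
ft_force: [-0.7, 1.6, 8.0]
width: 62.0
grasp_force: 7.2
```

{"op": "step_arm", "data": {"deltas": [[[0,0,-0.05],[0,0,0],0.41],[[0,0,-0.12],[0,0,0],0.41],[[0,0,-0.2],[0,0,0],0.41],[[0,0,-0.28],[0,0,0],0.41],[[0,0,-0.36],[0,0,0],0.41],[[0,0,-0.4],[0,0,0],0.41],[[0,0,-0.4],[0,0,0],0.41],[[0,0,-0.4],[0,0,0],0.41]]}}

```text
t: 10.23
ee_pos: [519.1, -292.8, 263.4]
orientation: [3.109, 0.448, 0.0]
ft_force: [0.4, 0.6, -1.4]
width: 62.1
grasp_force: 5.0
```

```bash
python3 - <<'E'
from m import *
from plan import plan
print("ring detail")
for lo in(100,110,120):
    g=win((S<60)&(V>lo),(254,213),24);a,ce,p=max(comps(g),key=lambda x:x[0]);print(lo,a,rect(t,p,31))
dark=win((h<20)&(V<95)&(S>70),(254,217),24);P=np.vstack([x[2] for x in comps(dark,20)]);print("stand",rect(t,P,6))
ped=win((h>8)&(h<22)&(S>60)&(V>110),(257,220),11)
plan((517,36,265,-62))
cv2.imwrite("pics/r.png",np.hstack([cv2.resize(crops(t,[(254,213)],20,1),(400,400),interpolation=cv2.INTER_NEAREST),crops(s,[(350,150)],60,400/120)]))
E
```

```text
ring detail
100 103 ((498.08880615234375, 26.84069061279297), (52.77378463745117, 39.442665100097656), 35.72447967529297)Traceback (most recent call last):
  File "<stdin>", line 5, in <module>
ValueError: max() iterable argument is empty
```

```bash
python3 - <<'E'
import m
from m import *
from plan import plan
px=cv2.imread("pics/top0.png")[:,:,::-1].copy();T0=dict(t,pixels=px);H=hsv(T0);h,S,V=H[...,0],H[...,1],H[...,2]
for lo in(95,105,115,125):
    g=win((S<60)&(V>lo),(254,213),24);a,ce,p=max(comps(g),key=lambda x:x[0]);print(lo,a,rect(t,p,31))
for hi in (85,95,105):
    dark=win((h<20)&(V<hi)&(S>70),(254,217),24);P=np.vstack([x[2] for x in comps(dark,20)]);print("stand",rect(t,P,6))
plan((517,36,265,-62))
cv2.imwrite("pics/r.png",np.hstack([cv2.resize(crops(T0,[(254,213)],20,1),(400,400),interpolation=cv2.INTER_NEAREST),crops(s,[(350,150)],60,400/120)]))
E
```

```text
95 182 ((499.36688232421875, 26.71111297607422), (55.347652435302734, 40.74066925048828), 27.90125846862793)
105 170 ((499.36688232421875, 26.71111297607422), (55.347652435302734, 40.74066925048828), 27.90125846862793)
115 156 ((499.61798095703125, 26.236858367919922), (55.347652435302734, 39.66740036010742), 27.90125846862793)
125 143 ((499.61444091796875, 26.131332397460938), (55.20784378051758, 39.63398361206055), 27.449642181396484)
stand ((493.02972412109375, 23.156599044799805), (68.3844985961914, 65.95294952392578), 26.857999801635742)
stand ((493.09600830078125, 23.350496292114258), (68.67792510986328, 67.5535659790039), 26.857999801635742)
stand ((493.1668395996094, 22.811140060424805), (70.30290222167969, 69.00886535644531), 27.07364273071289)
now [ 518.4 -292.4  261.8] -73.6 w 62.0 t 10.43 f [ 0.1  0.1 -2.5]
[0.305, -1.052, -0.009] [-0.002, 0.001, -0.135] rows>= 8
```

View pics/r.png

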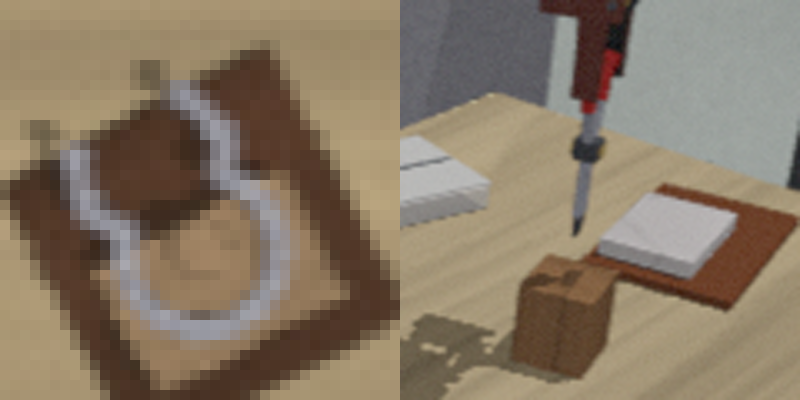

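The left crop shows the ring with its lugs up-left on the stand. The right crop shows the pliers hanging upright in the gripper with their tip near side pixel (343,160). The ring centre is about (493,23) and its yaw 27.3°, so the lugs are at (517,35.4).

{"op": "step_arm", "data": {"deltas": [[[0.03,-0.1,0],[0,0,0],0.41],[[0.09,-0.3,0],[0,0,-0.03],0.41],[[0.15,-0.5,0],[0,0,-0.06],0.41],[[0.2,-0.65,0],[0,0,-0.1],0.41],[[0.25,-0.8,0],[0,0,-0.13],0.41],[[0.27,-0.9,0],[0,0,-0.13],0.41],[[0.29,-0.95,0],[0,0,-0.13],0.41],[[0.3,-0.98,0],[0,0,-0.13],0.41],[[0.305,-1.0,0],[0,0,-0.13],0.41],[[0.305,-1.0,0],[0,0,-0.13],0.41],[[0.305,-1.0,0],[0,0,-0.13],0.41]]}}

```text
t: 11.35
ee_pos: [522.0, 20.5, 262.9]
orientation: [3.051, 0.75, -0.002]
ft_force: [0.3, -0.2, -1.2]
width: 62.0
grasp_force: 5.0
```

```bash
python3 -c "
from plan import *
plan((517,35.4,200,-62.7))"
```

```text
now [522.   20.5 262.9] -62.4 w 62.0 t 11.35 f [ 0.3 -0.2 -1.2]
[0.009, -0.052, 0.21] [-0.0, 0.001, 0.004] rows>= 2
```

{"op": "step_arm", "data": {"deltas": [[[0.009,-0.03,0.07],[0,0,0.003],0.41],[[0.009,-0.052,0.14],[0,0,0.003],0.41],[[0.009,-0.052,0.2],[0,0,0.003],0.41],[[0.009,-0.052,0.21],[0,0,0.003],0.41],[[0.009,-0.052,0.21],[0,0,0.003],0.41],[[0.009,-0.052,0.21],[0,0,0.003],0.41]]}}

```text
t: 11.85
ee_pos: [518.0, 34.7, 201.1]
orientation: [3.053, 0.739, 0.0]
ft_force: [0.6, 0.0, -1.8]
width: 62.2
grasp_force: 5.0
```

```bash
python3 - <<'E'
from plan import *
plan((517,35.4,154.5,-62.7))
s=get_image("side");t=get_image("top");p=get_obs()["ee_pos"]
a=s["pixels"][:,:,::-1].copy()
for d in(-72-0,72-137): pass
pts={n:proj(s,p+[0,0,z]) for n,z in(("grip",19),("pivot",-53),("tips",-125),("foot",-135))};print(pts)
u,v=map(int,pts["tips"]);print("lugs proj",proj(s,(517,35.4,28.5)),"side origin",u-40,v-50)
big=cv2.resize(a[v-70:v+30,u-50:u+50],(600,600),interpolation=cv2.INTER_CUBIC)
for q in list(pts.values())+[proj(s,(517,35.4,28.5))]: cv2.circle(big,(int((q[0]-u+50.5)*6),int((q[1]-v+70.5)*6)),3,(0,255,0),1)
cv2.imwrite("pics/i.png",big)
E
```

```text
now [518.   34.7 201.1] -62.8 w 62.2 t 11.85 f [ 0.6  0.  -1.8]
[-0.002, -0.004, 0.155] [0.0, -0.0, -0.001] rows>= 2
{'grip': (np.float64(268.092973102066), np.float64(165.0228200851796)), 'pivot': (np.float64(267.1234551902132), np.float64(191.11254891049623)), 'tips': (np.float64(266.2197708249194), np.float64(215.43069687450316)), 'foot': (np.float64(266.0990895169021), np.float64(218.67823109946522))}
lugs proj (np.float64(265.9782109322834), np.float64(231.12430538687886)) side origin 226 165
```

View pics/i.png

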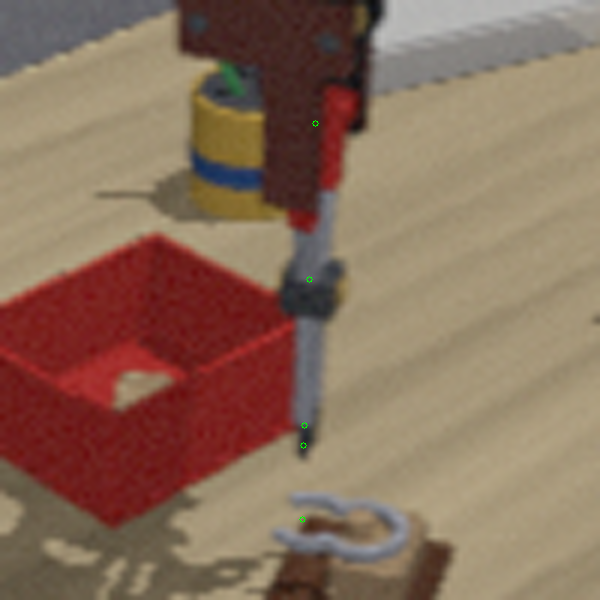

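The tips hang straight above the lugs. The boss at crop (313,290) lies about 5 mm lower than nominal, so the tips are about 130 mm below the TCP. I'll go down 42 mm.

{"op": "step_arm", "data": {"deltas": [[[-0.002,-0.004,0.03],[0,0,0],0.41],[[-0.002,-0.004,0.06],[0,0,0],0.41],[[-0.002,-0.004,0.08],[0,0,0],0.41],[[-0.002,-0.004,0.095],[0,0,0],0.41],[[-0.002,-0.004,0.11],[0,0,0],0.41],[[-0.002,-0.004,0.12],[0,0,0],0.41],[[-0.002,-0.004,0.13],[0,0,0],0.41],[[-0.002,-0.004,0.14],[0,0,0],0.41],[[-0.002,-0.004,0.14],[0,0,0],0.41],[[-0.002,-0.004,0.14],[0,0,0],0.41]]}}

```text
t: 12.78
ee_pos: [516.4, 36.6, 158.6]
orientation: [-3.053, -0.742, 0.0]
ft_force: [-0.1, 1.2, -1.7]
width: 62.1
grasp_force: 5.0
```

```bash
python3 - <<'E'
from plan import *
plan((517,35.4,158.5,-62.7))
s=get_image("side");t=get_image("top")
cv2.imwrite("pics/j.png",np.hstack([crops(s,[(268,222)],33,400/66),crops(t,[(252,213)],33,400/66)]))
E
```

```text
now [516.4  36.6 158.6] -62.7 w 62.1 t 12.78 f [-0.1  1.2 -1.7]
[0.0, 0.005, 0.0] [-0.0, 0.0, 0.0] rows>= 1
```

View pics/j.png

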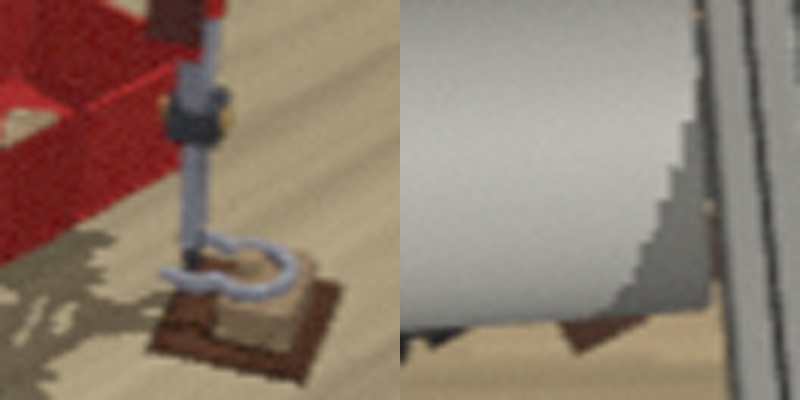

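The tips are down between the lugs (crop (190,262)) with no contact force, so I'll squeeze.

{"op": "step_arm", "data": {"deltas": [[[0,0.002,0],[0,0,0],0.25],[[0,0.002,0],[0,0,0],0.1],[[0,0.002,0],[0,0,0],0],[[0,0.002,0],[0,0,0],-0.1],[[0,0.002,0],[0,0,0],-0.2],[[0,0.002,0],[0,0,0],-0.3],[[0,0.002,0],[0,0,0],-0.4],[[0,0.002,0],[0,0,0],-0.5],[[0,0.002,0],[0,0,0],-0.7],[[0,0.002,0],[0,0,0],-1],[[0,0.002,0],[0,0,0],-1],[[0,0.002,0],[0,0,0],-1],[[0,0.002,0],[0,0,0],-1],[[0,0.002,0],[0,0,0],-1],[[0,0.002,0],[0,0,0],-1],[[0,0.002,0],[0,0,0],-1]]}}

```text
t: 14.22
ee_pos: [516.6, 36.1, 158.6]
orientation: [-3.053, -0.742, 0.0]
ft_force: [-0.1, -0.1, -2.0]
width: 24.9
grasp_force: 30.0
```

{"op": "step_arm", "data": {"deltas": [[[0,0,-0.02],[0,0,0],-1],[[0,0,-0.05],[0,0,0],-1],[[0,0,-0.09],[0,0,0],-1],[[0,0,-0.14],[0,0,0],-1],[[0,0,-0.2],[0,0,0],-1],[[0,0,-0.25],[0,0,0],-1],[[0,0,-0.3],[0,0,0],-1],[[0,0,-0.33],[0,0,0],-1],[[0,0,-0.33],[0,0,0],-1],[[0,0,-0.33],[0,0,0],-1]]}}

```text
t: 15.05
ee_pos: [516.7, 36.1, 258.1]
orientation: [3.053, 0.742, 0.002]
ft_force: [0.4, 0.3, -2.1]
width: 24.9
grasp_force: 30.0
```

```bash
python3 - <<'E'
from plan import *
plan((517,35.4,258,-62.7))
s=get_image("side");t=get_image("top");p=get_obs()["ee_pos"];print(p)
np.savez("lift.npz",s=s["pixels"],t=t["pixels"])
u,v=map(int,proj(s,p+[0,0,-110]));print("crop origin",u-50,v-50,[np.round(proj(s,p+[0,0,z]),1) for z in(-58,-130,-140)])
cv2.imwrite("pics/k.png",crops(s,[(u,v)],50,6))
E
```

```text
now [516.7  36.1 258.1] -62.7 w 24.9 t 15.05 f [ 0.4  0.3 -2.1]
[-0.0, 0.002, 0.0] [0.0, -0.001, 0.0] rows>= 1
[516.00471313  36.02812873 256.91609593]
crop origin 217 142 [array([268.3, 173.6]), array([267.3, 199.2]), array([267.2, 202.6])]
```

View pics/k.png

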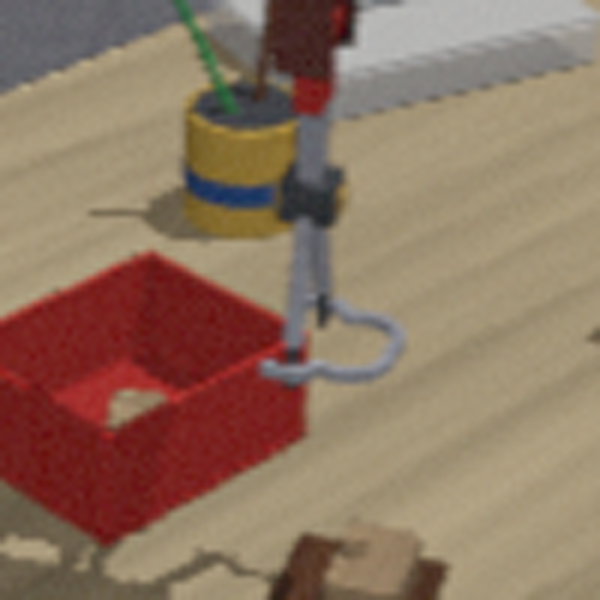

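The ring is spread on the pins, clear of the stand and about level. The pins are at crop (292,355) and (322,310), the ring's back at (405,335), and the offcut is in the bin. Next I'll measure the ring's outline against the expected eye.

```bash
cat > eye.py <<'E'
from plan import *
def ringmask(s,c,r=28):
    H=cv2.cvtColor(s["pixels"],cv2.COLOR_RGB2HSV).astype(int);m=((H[...,1]<60)&(H[...,2]>105)&(H[...,2]<215))
    w=np.zeros(m.shape,bool);w[int(c[1])-r:int(c[1])+r,int(c[0])-r:int(c[0])+r]=1;return m&w
def circ(s,e,R): return np.array([proj(s,e+R*np.array([np.cos(a),np.sin(a),0])) for a in np.linspace(0,6.283,90)])
E
python3 - <<'E'
from eye import *
s=get_image("side");o=get_obs();p=np.array([516.5,36,257.6]);x=np.array([np.cos(np.radians(27.3)),np.sin(np.radians(27.3)),0])
e=p-17*x;e[2]-=130;c=proj(s,e);m=ringmask(s,c)
n,l,st,ce=cv2.connectedComponentsWithStats(m.astype(np.uint8));i=max(range(1,n),key=lambda k:st[k,4]);q=np.argwhere(l==i)[:,::-1];print("mask",len(q))
for v in range(int(c[1])-16,int(c[1])+14): print(v,"".join("#" if m[v,u] else "." for u in range(int(c[0])-26,int(c[0])+16)))
print("eye px",c,"col0",int(c[0])-26)
for z in(-124,-127,-130):
    e[2]=p[2]+z;k=circ(s,e,22.5);print(z,"right",k[:,0].max(),"left",k[:,0].min(),"bot",k[:,1].max(),"top",k[:,1].min())
E
```

```text
mask 241
184 ...................###..##................
185 ..................####...#................
186 ..................####...#................
187 ..................####...#................
188 ..................####.#.#................
189 ..................########................
190 ..................#####..#................
191 ..................#####..#................
192 ..................#####..####.............
193 ..................####....####............
194 ..................#####...#########.......
195 ..................####....###########.....
196 ..................####.....###########....
197 ..................###...........######....
198 .................####.............#####...
199 ..................###.............####....
200 .................................#####....
201 .................................#####....
202 ......................###.......#####.....
203 ..............####..#################.....
204 ..............######################......
205 ................###################.......
206 ..........................#######.........
207 ..........................................
208 ..........................................
209 ..........................................
210 ..........................................
211 ..........................................
212 ..........................................
213 ..........................................
eye px (np.float64(273.7792727747216), np.float64(200.05692031765417)) col0 247
-124 right 283.0019951914048 left 264.761243069038 bot 202.83648586289203 top 193.31743658179926
-127 right 282.9399221574016 left 264.7258341777026 bot 203.88436834604792 top 194.34085523815867
-130 right 282.87803019945574 left 264.6905285215511 bot 204.92913833815098 top 195.36134445497714
```

The ring band lies where predicted, to within about 1 mm (eye at TCP − 17 mm along the ring's x, 130 mm below the TCP). Now I'll carry it over the stub.

```bash
python3 -c "
from plan import *
plan((518.6,259.6,257,-62.7),(518.6,259.6,228,-62.7))"
```

```text
now [516.   36.  256.7] -62.7 w 24.3 t 15.2 f [-0.5  0.3 -2. ]
[0.35, -0.658, -0.001] [-0.0, 0.001, 0.0] rows>= 6
[0.35, -0.658, 0.096] [-0.0, 0.001, 0.0] rows>= 6
```

{"op": "step_arm", "data": {"deltas": [[[0.02,-0.04,0],[0,0,0],-1],[[0.06,-0.11,0],[0,0,0],-1],[[0.11,-0.2,0],[0,0,0],-1],[[0.16,-0.3,0],[0,0,0],-1],[[0.21,-0.4,0],[0,0,0],-1],[[0.26,-0.5,0],[0,0,0],-1],[[0.31,-0.58,0],[0,0,0],-1],[[0.335,-0.63,0],[0,0,0],-1],[[0.35,-0.658,0],[0,0,0],-1],[[0.35,-0.658,0.03],[0,0,0],-1],[[0.35,-0.658,0.06],[0,0,0],-1],[[0.35,-0.658,0.08],[0,0,0],-1],[[0.35,-0.658,0.08],[0,0,0],-1],[[0.35,-0.658,0.08],[0,0,0],-1]]}}

```text
t: 16.37
ee_pos: [519.0, 258.3, 232.7]
orientation: [3.053, 0.74, -0.003]
ft_force: [0.1, 0.3, -2.7]
width: 24.6
grasp_force: 30.0
```

```bash
python3 - <<'E'
from eye import *
ps=[]
for _ in range(6): s=get_image("side");ps.append(get_obs()["ee_pos"])
p=np.mean(ps,0);print(p,np.std(ps,0));plan((518.6,259.6,228,-62.7))
x=np.array([np.cos(np.radians(27.3)),np.sin(np.radians(27.3)),0]);e=p-17*x;e[2]-=130
c=proj(s,e);m=ringmask(s,c);print("eye",e,c,"col0",int(c[0])-28,"stubtop",proj(s,(503.5,251.8,78)))
for v in range(int(c[1])-18,int(c[1])+26): print(v,"".join("#" if m[v,u] else "." for u in range(int(c[0])-28,int(c[0])+18)))
k=circ(s,e,21);print("right",k[:,0].max(),"left",k[:,0].min(),"bot",k[:,1].max(),"top",k[:,1].min())
E
```

```text
[519.61482173 259.14754193 233.91881252] [0.10551119 0.30080111 0.27132837]
now [519.6 259.5 234.1] -62.7 w 24.6 t 16.67 f [ 0.2  0.2 -1.6]
[-0.003, -0.002, 0.02] [0.0, -0.001, -0.0] rows>= 1
eye [504.50832877 251.35049951 103.91881252] (np.float64(203.08431688302088), np.float64(245.82206879640546)) col0 175 stubtop (np.float64(203.74288203152662), np.float64(255.4344067095295))
227 ................#####.#####...................
228 ................#####.######..................
229 ................#####..#####..................
230 ................#####..#####..................
231 ................#####..#####..................
232 ................#####...#####.................
233 ................#####...####..................
234 ................#####..###..##................
235 ................#####..##...####..............
236 ................#####..##...#####.............
237 ................#####...#....#######..........
238 ................#####.......###########.......
239 ................#####........###########......
240 ...............######.........###########.....
241
[... 921 characters left out ...]
..........###........############..........#
260 ............##.........#############..........
261 .......................#############..........
262 ........................#########..#..........
263 ............................##.....#..........
264 ..................................##..........
265 .................................###..........
266 .......................###.....#####..........
267 .......................#############..........
268 .......................#############..........
269 .......................#############..........
270 ........................###########...........
right 212.74338179116342 left 193.38202130716903 bot 251.89621518060034 top 239.97960492142244
```

The ring's outline agrees in the side view's columns and is about 1 px high in its rows, which means an eye offset near −128 mm. I'll correct by (−0.8,+1) mm and lower it slowly.

```bash
python3 -c "
from plan import *
plan((518.8,260.2,210,-62.7),(518.8,260.2,190,-62.7))"
```

```text
now [519.6 259.5 234.1] -62.7 w 24.6 t 16.67 f [ 0.2  0.2 -1.6]
[-0.001, -0.003, 0.08] [0.0, -0.001, -0.0] rows>= 1
[-0.001, -0.003, 0.147] [0.0, -0.001, -0.0] rows>= 2
```

{"op": "step_arm", "data": {"deltas": [[[-0.001,-0.004,0],[0,0,0],-1],[[-0.001,-0.004,0.02],[0,0,0],-1],[[-0.001,-0.004,0.04],[0,0,0],-1],[[-0.001,-0.004,0.06],[0,0,0],-1],[[-0.001,-0.004,0.07],[0,0,0],-1],[[-0.001,-0.004,0.08],[0,0,0],-1],[[-0.001,-0.004,0.09],[0,0,0],-1],[[-0.001,-0.004,0.1],[0,0,0],-1],[[-0.001,-0.004,0.1],[0,0,0],-1],[[-0.001,-0.004,0.1],[0,0,0],-1]]}}

```text
t: 17.5
ee_pos: [518.4, 260.6, 203.4]
orientation: [-3.053, -0.742, 0.001]
ft_force: [-0.9, 0.6, -2.3]
width: 24.9
grasp_force: 30.0
```

```bash
cat > look.py <<'E'
from eye import *
ps=[];fs=[]
for _ in range(6): s=get_image("side");o=get_obs();ps.append(o["ee_pos"]);fs.append(o["ft_force"])
p=np.mean(ps,0);print(p,"f",np.mean(fs,0),"mom",o["moment"])
x=np.array([np.cos(np.radians(27.3)),np.sin(np.radians(27.3)),0]);e=p-17*x;e[2]-=128
c=proj(s,e);m=ringmask(s,c);print("eye",e,c,"col0",int(c[0])-28)
H=cv2.cvtColor(s["pixels"],cv2.COLOR_RGB2HSV)
for v in range(int(c[1])-16,int(c[1])+16): print(v,"".join("#" if m[v,u] else "d" if H[v,u,2]<75 else "." for u in range(int(c[0])-28,int(c[0])+18)))
E
python3 look.py
```

```text
[518.54308398 260.61337817 203.76067972] f [-0.26595154  0.59163826 -2.66353002] mom [ 0.19772021 -0.01206538 -0.01120717]
eye [503.43659103 252.81633575  75.76067972] (np.float64(203.4481055320124), np.float64(256.4444605093048)) col0 175
240 .................#####.##..#..................
241 .................#####.#####..................
242 .................####...#####.................
243 .................####...#####.................
244 ................######..#####.................
245 .................####...###.##................
246 .................####...#.dd####..............
247 ................#####...#.dd#####.............
248 ................#####...##dd.####.............
249 ................#####.....dd##########........
250 ................#####......d.###########......
251 ................#####.....#.#############.....
252 ................#####...##########.######.....
253 ................#####..############..####.....
254 ................#####.##############.#####....
255 ................#####.######.############.....
256 ................####################.#####....
257 ................####..##################..#...
258 .............####..ddd#################.....#.
259 ............####.ddddd.################..d.d.#
260 ............###.ddddd.################..dd...d
261 ............#########################...d..d.d
262 ...........#.########################.ddd...d.
263 ..........#dd..########..###########.ddddd....
264 ..........dddddd...#....dd..###.d....dddd..d..
265 ..........dddddd.ddddd..dddddddd..#...d..d...d
266 .........ddddddd.ddddd.##..ddd.####.ddd..d..dd
267 .........ddddd.d.ddddd.############...ddd.dddd
268 ........ddddddd..dddddd#############.dddd.d.d.
269 ........dddddddd.dddddd.############.dd.d.dddd
270 ........ddddddd..dddddd.###########..dd.d.dd.d
271 ........ddddddddddddddd.##########..ddd.d...dd
```

The ring is round the stub top without contact: the stub spans columns 197–210, and the ring band on the right is at 212–215. I'll lower the remaining 15 mm.

{"op": "step_arm", "data": {"deltas": [[[0,0,0.01],[0,0,0],-1],[[0,0,0.02],[0,0,0],-1],[[0,0,0.03],[0,0,0],-1],[[0,0,0.04],[0,0,0],-1],[[0,0,0.048],[0,0,0],-1],[[0,0,0.048],[0,0,0],-1],[[0,0,0.048],[0,0,0],-1],[[0,0,0.048],[0,0,0],-1]]}}

```text
t: 18.47
ee_pos: [518.5, 260.6, 189.2]
orientation: [-3.053, -0.742, 0.0]
ft_force: [-0.6, -0.0, -2.7]
width: 24.9
grasp_force: 30.0
```

```bash
python3 look.py; python3 -c "
from eye import *
s=get_image('side')
for z in(78,66.5,57.5): print(z,proj(s,(503.5,252,z)),circ(s,np.array([503.5,252,z]),15)[:,1].max())
print(get_obs()['width'],get_obs()['grasp_force'])"
```

```text
[518.53615346 260.59727896 189.33467533] f [-0.09250609  0.53348362 -2.34472591] mom [0.07252407 0.04252078 0.06337427]
eye [503.4296605  252.80023653  61.33467533] (np.float64(203.74393790208), np.float64(261.5053730832444)) col0 175
245 .................#####.#####..................
246 .................#####..#.###.................
247 .................#####..#####.................
248 .................#####..##.##.................
249 .................#####..#####.................
250 .................#####..##..##................
251 .................#####..##..#####.............
252 .................#####..##########............
253 .................#####.############...........
254 .................#####################........
255 .................###########.###########......
256 .................########################.....
257 .................####.###################.....
258 .............########.##############..###...#.
259 ............####.####..############...###..d.#
260 ............##...####d.#############..###..dd.
261 ...............d.####d.#############.####..d.
[... 364 characters left out ...]
.......ddddddddd..##..############.dddd...ddd
270 ........ddddddddddddddd.###########.dddd..d..d
271 ........ddddddddddddddd.##########.ddd.....ddd
272 ........d.dddddddddddddd.########.ddd.dd.d.ddd
273 ........ddddddddddddddddddd....dddddddd..d.ddd
274 ........dddddddddddddddddddddddddd.dd.dd.d..d.
275 .......ddddd..ddddddd.ddddddddddd.ddddd.ddd.dd
276 .......dddd.d..dddd.dd.d.ddddd.d..d..dd..d..d.
78 (np.float64(203.67243723028213), np.float64(255.47450022984077)) 259.8665864977139
66.5 (np.float64(203.9013225068801), np.float64(259.52532958026836)) 263.9460153068454
57.5 (np.float64(204.0784755211301), np.float64(262.66059734544285)) 267.1029320536649
25.073207771876067 29.999598562717438
```

The ring sits at groove height: outline centre at row 260.8 against the 261.1 expected, and its columns agree to within 0.5 px. There is no contact force, and the grip is 30 N at 25 mm. I'll hand it in.

```bash
python3 -c "
from workcell import *
print(close_job())"
```

```text
the job is handed in; nothing more can be done
None
```

I handed the job in without seeing a verdict: the offcut is in the red bin, and the pliers are still held squeezed (30 N, at the stop) with the ring spread round the stub at groove height, centred to about 1 mm in the side view and showing no contact force.

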